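Put away the cold casting gear

TASK

Put the cold casting gear away: stack the three dark grey graphite ingot moulds in the middle of the firebrick in order of size, the largest at the bottom and the smallest on top, cavities up, each centred on the one below with their long sides in line; and stand the slim tall crucible upright inside the wide melting dish, leaving the dish where it stands. Leave the amber jar standing where it is.

Things in the scene. Friction and masses are not known exactly. Their poses are not given: they have to be found in the camera images.
- mould_l_c (a point): Largest ingot mould: loose dark grey graphite block 90 x 56 x 26 mm (long axis x, width along y, z up) with a shallow oblong cavity, 60 x 30 mm and 16 mm deep, in its upper face; about 190 g. The point is the centre of the block, 13 mm above its underside.
- mould_m_c (a point): Medium ingot mould: like the largest but 76 x 44 x 26 mm (x, y, z), cavity 48 x 22 mm; about 120 g. The point is the centre of the block, 13 mm above its underside. It cannot drop into the cavity of the largest.
- mould_s_c (a point): Smallest ingot mould: like the others but 60 x 32 x 26 mm (x, y, z), cavity 38 x 14 mm; about 65 g. The point is the centre of the block, 13 mm above its underside. It cannot drop into the cavity of the medium one.
- slim_c (a point): Slim tall crucible: loose, white ceramic, round, open on top, standing upright; 40 mm outside diameter (narrowing to 32 mm over the lowest 20 mm), 76 mm tall, about 110 g. The point is its centre, on its axis 38 mm above its underside; z is its axis, pointing up.
- dish_c (a point): Wide melting dish: loose, white ceramic, round, open on top, standing on the bench; 70 mm outside diameter, 59 mm inside diameter (51 mm at the very bottom), 42 mm tall, inner floor 6 mm above its underside; about 250 g. The point is on its axis 21 mm above its underside (so 15 mm above the inner floor and 21 mm below the rim); z up. The slim crucible standing inside sticks out 40 mm above the dish's rim.
- brick_top (a point): Firebrick: cream slab fixed on the bench, 150 x 110 mm (x, y), 32 mm high. The point is the centre of its top face, 32 mm above the bench; z up.
- jar_c (a point): Bystander: loose jar of amber glass with a white cap, 60 mm diameter, 85 mm tall, standing towards the far side of the bench. The point is on its axis 42.5 mm above its underside; z up. A stack of white sample trays (90 x 130 mm, 54 mm high) and a shallow reddish-brown tray (100 x 150 mm, 18 mm high), both fixed, stand in the same far row.
There are look-alikes about, which are no part of the job. Leave any purple look-alike of the part that bears mould_l_c alone.

How it is judged:
At the end, for the whole second after the job is handed in: Largest mould flat on the firebrick within 20 mm of its middle; medium on it, smallest on that, each within 12 mm and 15 degrees of the one below, cavities up; slim crucible upright on the dish's floor; dish within 40 mm, jar within 30 mm of their starts, upright; all released, at rest (horizontal distance between mould_l_c and brick_top below 0.02 m and z of mould_l_c in the frame of brick_top between 0.009 and 0.017 m and horizontal distance between mould_m_c and mould_l_c below 0.012 m and z of mould_m_c in the frame of mould_l_c between 0.022 and 0.03 m and angle between the x axis of mould_m_c and the x axis of mould_l_c, either way round below 0.26 rad and horizontal distance between mould_s_c and mould_m_c below 0.012 m and z of mould_s_c in the frame of mould_m_c between 0.022 and 0.03 m and angle between the x axis of mould_s_c and the x axis of mould_m_c, either way round below 0.26 rad and horizontal distance between slim_c and dish_c below 0.015 m and z of slim_c in the frame of dish_c between 0.017 and 0.029 m and distance of dish_c from where it was at the start of the episode below 0.04 m and distance of jar_c from where it was at the start of the episode below 0.03 m and angle between each of mould_l_c, mould_m_c, mould_s_c, slim_c, dish_c's own z axis and vertical below 0.1 rad and linear speed of each of mould_l, mould_m, mould_s, slim below 0.02 m/s and angle between jar_c's own z axis and vertical below 0.2 rad); the robot touches nothing.
It fails at once if the amber jar is knocked over (angle between jar_c's own z axis and vertical above 0.6 rad).
It also fails if it takes over 107 s, if anything falls off the work surface, if the arm or the gripper's body presses on something with over 40 N, if the wrist force passes 120 N, or if a joint passes its speed limit or range.

ROBOT

A 6-joint arm with a two-finger parallel gripper is mounted at the origin on the work surface. World frame = base frame: x ahead of the robot, y to its left, z up, the work surface at z = 0. Lengths are in m, angles in rad, forces in N, time in s.
With the tool pointing down it reaches from about 0.25 to 0.775 m from the base axis. Payload 4 kg.
Tool frame: the origin (TCP) lies on the centre line of the jaws, within the pads' length; the fingertips stand 17 mm ahead of it and the grasp point (between the pads) lies 2 mm behind it; z points along the fingers, y is the line along which they close (so a half turn about z gives the same grasp; the last joint's range is limited). The gripper opens to 94 mm and grips with 3 to 60 N. Pads are 16 mm wide; open, the fingers measure 119 mm over their backs; the gripper's body (75 mm by 177 mm) begins 78 mm behind the grasp point.
Start: joints at [1.195, 0.087, 1.371, -0, 1.684, -0.103], TCP at [0.148, 0.53, 0.223] pointing down, gripper open.
Joint ranges: [-3.1, 3.1], [-0.76, 2.03], [0.27, 2.55], [-1.08, 4.22], [0.17, 2.65], [-2.57, 2.57]. Speed limits (rad/s): [2.79, 2.79, 3.14, 3.14, 3.14, 3.14].

INTERFACE

Orientations are given as [roll, pitch, yaw] about the fixed x, y, z axes, in that order (R = Rz(yaw) Ry(pitch) Rx(roll)).
In Python, from bench import robot gives the robot as it stands.
- The arm moves only by the tool servo_tool, never from a script. Its argument "plan" is a list of rows, each a list of 7 numbers: the shift along the tool's x, y, z normalised to -1 to 1, where 1 is 0.1 m, then the turn, a rotation vector about the tool's x, y, z normalised to -1 to 1, where 1 is pi/2 rad, then the finger opening in mm, from 0 to 94. In form: [[x, y, z, ax, ay, az, gripper], ...]. A call has 1 to 12 rows; each row is the pose to reach, as a shift and turn from the pose commanded when the call began, along the tool's axes at that moment; what a row does not reach only later rows make up. A row lasts 1/12 s, in which the tool goes at most 41.7 mm and 7.16 degrees, less where a joint would pass 70% of its speed; a pose out of reach is approached as far as the arm can. A call with a number of a shift or a turn outside -1 to 1 is refused whole. A call with a gripper value outside its range is refused whole. The fingers move at their own pace and stop on an object; the grip force is fixed at half the most. Time passes only in rows, so rows that repeat a pose let the fingers close. It gives the time, the measured TCP pose, the force, the opening and the grip force at its end, in the units of the state.
- robot.get_obs(): the state, without advancing time (a new reading comes with each control period).
- robot.snapshot(name): name is "scene" or "top" or "wrist"; returns the picture (420x560x3 uint8, red, green, blue); there is no depth.
- robot.camera_params(name): a dict with "camera_matrix" (3x3 intrinsics, pixels), "distortion" ([k1, k2, p1, p2, k3] as OpenCV has them; the pictures are not rectified), "rvec" (rotation vector, rad) and "tvec" (3), from world to camera coordinates, as OpenCV has them; the wrist camera has in their place "tool_from_camera" (4x4, takes a point from camera to tool coordinates, whose origin is the TCP and whose axes are the flange's). Camera axes: x right, y down, z forward; pixel columns grow to the right and rows downward; lengths in m; the calibration is good to about 2 mm. A picture is of the moment at which its call begins: read the wrist's pose just before it. camera_params takes no time and is no camera call.
- robot.close_job(): hands the job in; it is judged then, once.
Trained networks look in the newest picture that a camera, given by its name, has taken for a name from the list of things; names that differ only in an ending like _2 or _b are one class to them, and where a whole thing is asked for, a point or a joint stands for the part that bears it (a point fixed in the world has none). Each returns a list of dicts, best first, with "conf" (0 to 1); they miss things now and then, are a little off and sometimes report something else, mostly with a low value. They report only what shows in the picture. A call takes as long as a camera call. They do not tell look-alikes from the thing itself.
- robot.find_in(thing, camera): "extent" ([centre column, centre row, width, height] in pixels, round what is visible of it).
The state is a dict: "time": time; "joint_positions": joint angles; "qvel": joint speeds; "joint_torque": joint torques, N m; "tool_pos": TCP position; "ee_rot": TCP orientation; "wrist_force": force on the tool from outside, world axes, zero at the start; "wrist_torque": the same for the moment, N m; "width": finger opening in m; "finger_force": force on a finger pad.
Only numpy, scipy, OpenCV 4.12 (cv2) and the standard library are available. Lean on these libraries where they do the work, as an engineer would, in place of code of your own. Each camera call takes 0.05 s, during which the arm holds its last target. There are 200 camera calls.

## Working session

There is one attempt and no reset: what is moved stays moved. The work goes in short steps, Python scripts to look and compute and a tool call to move; the robot and the scene stay as the last step left them, time stands still between calls to the robot, and variables do not carry over. Pictures are saved under pics/ and viewed, at most 14 in all, crops included, and the job is handed in when it is done.

Besides the shell and the picture viewer there is one more tool, called as name([rows], argument=value, ...), one row to a line, values as JSON. servo_tool: Moves the arm, as the interface text tells. Scaled input: -1 to 1 covers 0.1 m each way for a shift and pi/2 rad each way for a turn. Its arguments: {"type":"object","properties":{"plan":{"type":"array","items":{"type":"array","items":{"type":"number"}}}},"required":["plan"]}

```bash
mkdir -p pics; ls
cat > h.py <<'E'
import numpy as np, cv2
from bench import robot
from scipy.spatial.transform import Rotation as R
def snap(cam,fn=None):
    o=robot.get_obs(); im=robot.snapshot(cam)
    if fn: cv2.imwrite('pics/'+fn,im[:,:,::-1])
    return o,im
def cam(name,o=None):
    p=robot.camera_params(name);K=np.array(p['camera_matrix']);D=np.array(p['distortion'])
    if 'rvec' in p:
        M=cv2.Rodrigues(np.array(p['rvec'],float))[0];t=np.array(p['tvec'],float).ravel()
        return K,D,M.T,-M.T@t
    T=np.eye(4);T[:3,:3]=R.from_euler('xyz',o['ee_rot']).as_matrix();T[:3,3]=o['tool_pos']
    X=T@np.array(p['tool_from_camera']);return K,D,X[:3,:3],X[:3,3]
def ray(name,px,o=None):
    K,D,M,c=cam(name,o);u=cv2.undistortPoints(np.array([[px]],float),K,D)[0,0]
    d=M@np.array([u[0],u[1],1]);return c,d/np.linalg.norm(d)
def atz(name,px,z,o=None):
    c,d=ray(name,px,o);return c+d*(z-c[2])/d[2]
def tri(rays):
    A=np.zeros((3,3));b=np.zeros(3)
    for c,d in rays:
        P=np.eye(3)-np.outer(d,d);A+=P;b+=P@c
    return np.linalg.solve(A,b)
E
python3 - <<'E'
from h import *
np.set_printoptions(precision=3,suppress=True)
o,a=snap('top','top0.png');_,b=snap('scene','scene0.png')
print(o)
for c in('top','scene'):
  for t in ['mould_l_c','mould_m_c','mould_s_c','slim_c','dish_c','brick_top','jar_c']:
    try:
      for r in robot.find_in(t,c): print(c,t,np.round(r['extent'],1),round(r['conf'],2))
    except Exception as e: print(t,e)
cv2.imwrite('pics/both.png',cv2.resize(np.hstack([a,b])[:,:,::-1],(800,300)))
E
```

```text
pics
{'time': 0.0, 'joint_positions': array([ 1.195,  0.088,  1.372, -0.   ,  1.684, -0.103]), 'qvel': array([ 0.001,  0.   ,  0.001, -0.   , -0.001, -0.001]), 'joint_torque': array([  0.   , -34.019, -30.242,   0.072,   0.033,  -0.   ]), 'tool_pos': array([0.148, 0.529, 0.221]), 'ee_rot': array([-3.139, -0.   ,  2.869]), 'wrist_force': array([-0.485, -0.453,  0.089]), 'wrist_torque': array([0.003, 0.026, 0.004]), 'finger_force': 0.0, 'width': 0.09394169454421444}
top mould_l_c [430.6 277.2  36.8  34.5] 0.69
top mould_l_c [385.1 256.4  22.3  30.6] 0.65
top mould_m_c [157.3 192.9  25.3  33.5] 0.67
top mould_m_c [380.5 197.6  15.7  20.4] 0.46
top mould_s_c [381.1 198.4  19.6  22.5] 0.49
top slim_c [139.9 240.4  22.6  12.9] 0.64
top dish_c [301.9 206.1  26.2  24.6] 0.87
top dish_c [378.8 197.7  18.   16.4] 0.73
top brick_top [237.7 218.6  39.2  58. ] 0.83
top jar_c [266.9 139.7  20.2  24.4] 0.97
scene mould_l_c [182.  208.1  25.6  27.9] 0.97
scene mould_l_c [139.  196.6  33.6  22.4] 0.85
scene mould_m_c [420.6 224.3  36.3  25.5] 0.83
scene mould_m_c [266.6 222.6  26.8  30.8] 0.4
scene mould_s_c [181.4 242.3  19.1  26.2] 0.64
scene slim_c [419.9 186.8  24.9  28. ] 0.82
scene dish_c [269.3 222.2  26.2  28.1] 0.61
scene brick_top [338.2 214.   65.4  39.4] 0.66
scene jar_c [322.1 264.2  29.7  41.2] 0.76
```

Run:
```python
import cv2
a=cv2.imread('pics/top0.png');b=cv2.imread('pics/scene0.png')
cv2.imwrite('pics/topc.png',cv2.resize(a[110:320,110:470],(800,467),interpolation=cv2.INTER_CUBIC))
cv2.imwrite('pics/scenec.png',cv2.resize(b[150:310,100:460],(800,356),interpolation=cv2.INTER_CUBIC))
```

```text
(no output)
```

View pics/topc.png

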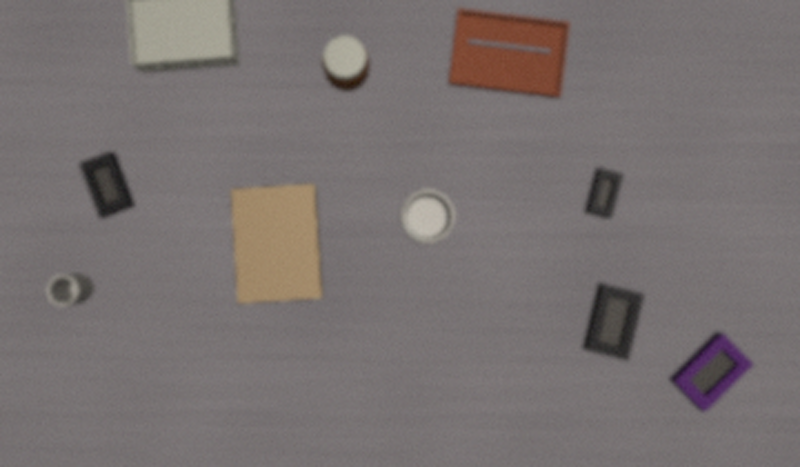

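View pics/scenec.png

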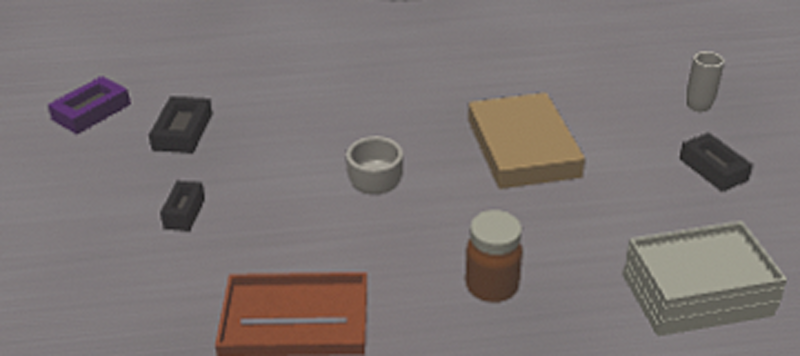

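The top view gives these candidates, in full-picture pixels:
- **Largest mould:** dark block at (385,256). The purple one at (430,277) is the look-alike and stays put.
- **Smallest mould:** (381,198).
- **Medium mould:** (157,193).
- **Slim crucible:** (140,240).
- **Dish:** (302,206).
- **Firebrick:** (234,219).
- **Jar:** (266,138).

In the scene crop, the purple block is at the left and the large dark mould is next to it.

Run:
```python
from h import *
np.set_printoptions(precision=3,suppress=True)
T={'L':((385.5,254.5),(182,205.5)),'M':((158,193),(422,222)),'S':((381.6,196.8),(182,241)),
'slim':((138.5,240.4),(418,176)),'dish':((302,206.5),(268.5,218)),'brick':((234,219),(336.5,210.5)),'jar':((265.5,135.5),(323,253))}
Z={'L':.026,'M':.026,'S':.026,'slim':.076,'dish':.042,'brick':.032,'jar':.085}
for k,(a,b) in T.items():
    print(k,'tri',tri([ray('top',a),ray('scene',b)]),'top',atz('top',a,Z[k]),'scene',atz('scene',b,Z[k]))
im=cv2.imread('pics/top0.png');hsv=cv2.cvtColor(im,cv2.COLOR_BGR2HSV)
def rect(mask,roi,z,n):
    x0,y0,x1,y1=roi;m=np.zeros_like(mask);m[y0:y1,x0:x1]=mask[y0:y1,x0:x1]
    cs=cv2.findContours(m,cv2.RETR_EXTERNAL,cv2.CHAIN_APPROX_NONE)[0];c=max(cs,key=cv2.contourArea)
    P=np.array([atz('top',p,z)[:2] for p in cv2.boxPoints(cv2.minAreaRect(c))])
    e=[P[1]-P[0],P[2]-P[1]];l=max(e,key=np.linalg.norm)
    print(n,P.mean(0),'sides',[np.linalg.norm(v) for v in e],'long yaw',np.degrees(np.arctan2(l[1],l[0]))%180)
g=(hsv[:,:,2]<75).astype(np.uint8);br=((hsv[:,:,0]<25)&(hsv[:,:,1]>80)&(hsv[:,:,2]>120)).astype(np.uint8)
rect(g,(365,230,408,275),.02,'L');rect(g,(140,172,176,212),.02,'M');rect(g,(368,182,396,212),.02,'S');rect(br,(205,185,262,252),.032,'brick')
print(cam('top')[3],cam('scene')[3],robot.camera_params('wrist'))
```

```text
L tri [ 0.43  -0.348  0.011] top [ 0.432 -0.345  0.026] scene [ 0.453 -0.343  0.026]
M tri [0.605 0.324 0.013] top [0.603 0.319 0.026] scene [0.62  0.316 0.026]
S tri [ 0.6   -0.336  0.014] top [ 0.599 -0.333  0.026] scene [ 0.614 -0.333  0.026]
slim tri [0.467 0.356 0.075] top [0.467 0.356 0.076] scene [0.468 0.355 0.076]
dish tri [ 0.568 -0.1    0.043] top [ 0.568 -0.1    0.042] scene [ 0.567 -0.1    0.042]
brick tri [0.53  0.098 0.02 ] top [0.53  0.096 0.032] scene [0.545 0.095 0.032]
jar tri [0.765 0.007 0.079] top [0.763 0.005 0.085] scene [0.771 0.007 0.085]
L [ 0.432 -0.346] sides [np.float64(0.08704176494428593), np.float64(0.060034571517340034)] long yaw 166.13537424666427
M [0.605 0.321] sides [np.float64(0.04787006685040869), np.float64(0.07722405474408278)] long yaw 21.540813352579306
S [ 0.601 -0.333] sides [np.float64(0.058523956527637165), np.float64(0.03478159963824515)] long yaw 166.23248618114002
brick [0.529 0.096] sides [np.float64(0.10539098452218983), np.float64(0.14433114864781266)] long yaw 4.3239523024620325
[ 0.521 -0.035  1.206] [ 1.469 -0.169  0.739] {'camera_matrix': array([[354.326,   0.   , 277.822],
       [  0.   , 354.326, 212.341],
       [  0.   ,   0.   ,   1.   ]]), 'distortion': array([-0.069,  0.   ,  0.   ,  0.   ,  0.   ]), 'tool_from_camera': array([[-0.   , -0.968, -0.25 ,  0.072],
       [ 1.   , -0.   ,  0.   , -0.   ],
       [-0.   , -0.25 ,  0.968, -0.163],
       [ 0.   ,  0.   ,  0.   ,  1.   ]])}
```

servo_tool([
  [-0.88,-0.23,0.08,0,0,-0.018,94],
  [-0.88,-0.23,0.08,0,0,-0.018,94],
  [-0.88,-0.23,0.08,0,0,-0.018,94],
])

```text
time: 1.05
tool_pos: [0.2305, 0.4813, 0.2138]
ee_rot: [-3.14, 0.003, 2.893]
wrist_force: [-0.3, 0.1, -0.3]
width: 0.0937
finger_force: 0.0
```

servo_tool([
  [-0.88,-0.23,0.08,0,0,0,94],
  [-0.88,-0.23,0.08,0,0,0,94],
  [-0.88,-0.23,0.08,0,0,0,94],
])

```text
time: 1.3
tool_pos: [0.3106, 0.4374, 0.2057]
ee_rot: [-3.14, 0.002, 2.892]
wrist_force: [-1.1, 0.5, -0.0]
width: 0.0941
finger_force: 0.0
```

servo_tool([
  [-0.88,-0.23,0.08,0,0,0,94],
  [-0.88,-0.23,0.08,0,0,0,94],
  [-0.88,-0.23,0.08,0,0,0,94],
])

```text
time: 1.55
tool_pos: [0.3902, 0.3938, 0.1976]
ee_rot: [-3.14, 0.002, 2.892]
wrist_force: [-0.8, 1.0, -1.3]
width: 0.0942
finger_force: 0.0
```

servo_tool([
  [-0.88,-0.23,0.08,0,0,0,94],
  [-0.88,-0.23,0.08,0,0,0,94],
  [-0.88,-0.23,0.08,0,0,0,94],
  [-0.88,-0.23,0.08,0,0,0,94],
])

```text
time: 1.88
tool_pos: [0.4675, 0.3519, 0.1896]
ee_rot: [-3.141, -0.001, 2.893]
wrist_force: [-0.1, 0.8, 0.3]
width: 0.0937
finger_force: 0.0
```

```bash
cat >> h.py <<'E'
np.set_printoptions(precision=4,suppress=True)
def go(target,yaw=None,o=None):
    "tool-frame delta (units of 0.1 m) and az to reach a world target with the tool down"
    o=o or robot.get_obs();M=R.from_euler('xyz',o['ee_rot'])
    d=M.inv().apply(np.array(target)-o['tool_pos'])*10
    s='t %.1f pos %s rpy %s -> d %s'%(o['time'],o['tool_pos'],np.degrees(o['ee_rot']),d)
    if yaw is not None:
        rv=(M.inv()*R.from_euler('xyz',[np.pi,0,yaw])).as_rotvec();s+=' turn %s'%(rv/(np.pi/2))
    print(s)
E
python3 - <<'E'
from h import *
o,a=snap('wrist','w1.png')
for t in('slim_c',):
  for r in robot.find_in(t,'wrist'): print(t,r)
print(np.round(o['joint_positions'],2),o['width'])
go([.467,.356,.062],np.radians(166),o)
E
```

```text
slim_c {'extent': [285.3, 208.3, 49.2, 53.2], 'conf': 0.58}
[ 0.55  0.17  1.34  0.    1.63 -0.77] 0.09365018530753712
t 1.9 pos [0.4675 0.3519 0.1896] rpy [-179.9508   -0.0744  165.7649] -> d [0.0133 0.0397 1.2757] turn [-0.0005 -0.0008 -0.0026]
```

View pics/w1.png

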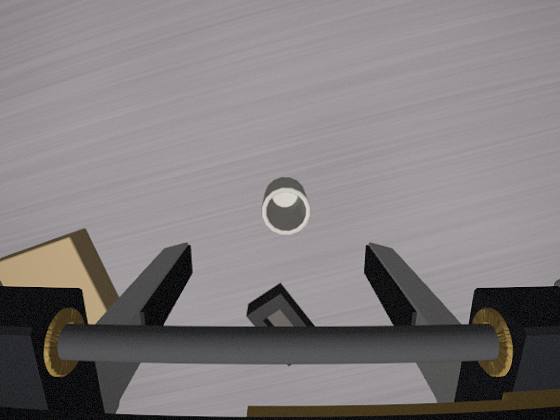

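The wrist view shows the slim crucible's rim centred at about (286,211), between the open fingers. The brick corner is at lower left and the medium mould at (285,315).

Run:
```python
from h import *
o=robot.get_obs()
p=atz('wrist',(286.2,211.5),.076,o);print(p,tri([ray('wrist',(286.2,211.5),o),ray('top',(138.5,240.4)),ray('scene',(418,176))]))
go([p[0],p[1],.062],np.radians(166),o)
```

```text
[0.4653 0.3603 0.076 ] [0.466  0.3578 0.0735]
t 2.0 pos [0.4653 0.3537 0.1905] rpy [179.9724  -0.0848 165.9871] -> d [0.0141 0.0638 1.2846] turn [ 0.0003 -0.0009 -0.0001]
```

servo_tool([
  [0.01,0.06,0.0,0,0,0,94],
  [0.01,0.06,0.9,0,0,0,94],
  [0.01,0.06,0.9,0,0,0,94],
  [0.01,0.06,0.9,0,0,0,94],
])

```text
time: 2.32
tool_pos: [0.461, 0.3582, 0.0931]
ee_rot: [-3.133, -0.01, 2.9]
wrist_force: [-1.6, -1.0, -0.4]
width: 0.0942
finger_force: 0.0
```

servo_tool([
  [0,0,0.2,0,0,0,94],
  [0,0,0.38,0,0,0,94],
  [0,0,0.38,0,0,0,0],
  [0,0,0.38,0,0,0,0],
  [0,0,0.38,0,0,0,0],
  [0,0,0.38,0,0,0,0],
  [0,0,0.38,0,0,0,0],
  [0,0,0.38,0,0,0,0],
  [0,0,0.38,0,0,0,0],
  [0,0,0.38,0,0,0,0],
])

```text
time: 3.15
tool_pos: [0.4669, 0.3591, 0.0629]
ee_rot: [3.141, 0.0, 2.897]
wrist_force: [-0.4, 0.5, -0.7]
width: 0.044
finger_force: 0.0
```

servo_tool([
  [0,0,0,0,0,0,0],
  [0,0,0,0,0,0,0],
  [0,0,0,0,0,0,0],
  [0,0,-0.3,0,0,0,0],
  [0,0,-0.6,0,0,0,0],
  [0,0,-1,0,0,0,0],
  [0,0,-1,0,0,0,0],
])

```text
time: 3.73
tool_pos: [0.4701, 0.3612, 0.1715]
ee_rot: [3.131, 0.01, 2.897]
wrist_force: [1.0, 1.1, 0.9]
width: 0.0399
finger_force: 30.0
```

servo_tool([
  [-0.2,-0.42,0,0,0,0,0],
  [-0.42,-0.84,0,0,0,0,0],
  [-0.42,-0.84,0,0,0,0,0],
])

```text
time: 3.98
tool_pos: [0.4878, 0.263, 0.1619]
ee_rot: [-3.138, 0.001, 2.894]
wrist_force: [-0.8, 0.3, -1.2]
width: 0.0398
finger_force: 30.0
```

servo_tool([
  [-0.2,-0.42,0,0,0,0,0],
  [-0.42,-0.84,0,0,0,0,0],
  [-0.42,-0.84,0,0,0,0,0],
])

```text
time: 4.23
tool_pos: [0.5082, 0.1709, 0.1617]
ee_rot: [-3.138, 0.0, 2.893]
wrist_force: [-0.6, 0.1, -1.4]
width: 0.0396
finger_force: 30.0
```

servo_tool([
  [-0.2,-0.42,0,0,0,0,0],
  [-0.42,-0.84,0,0,0,0,0],
  [-0.42,-0.84,0,0,0,0,0],
])

```text
time: 4.48
tool_pos: [0.5286, 0.0794, 0.1617]
ee_rot: [-3.139, 0.0, 2.892]
wrist_force: [0.1, 0.1, -1.8]
width: 0.0403
finger_force: 30.0
```

servo_tool([
  [-0.2,-0.42,0,0,0,0,0],
  [-0.42,-0.84,0,0,0,0,0],
  [-0.42,-0.84,0,0,0,0,0],
])

```text
time: 4.73
tool_pos: [0.549, -0.0121, 0.1617]
ee_rot: [-3.139, 0.0, 2.892]
wrist_force: [1.6, 0.4, -1.8]
width: 0.0401
finger_force: 30.0
```

servo_tool([
  [-0.2,-0.42,0,0,0,0,0],
  [-0.42,-0.84,0,0,0,0,0],
  [-0.42,-0.84,0,0,0,0,0],
  [-0.42,-0.84,0,0,0,0,0],
  [-0.42,-0.84,0,0,0,0,0],
])

```text
time: 5.15
tool_pos: [0.5686, -0.0984, 0.1617]
ee_rot: [3.14, -0.002, 2.896]
wrist_force: [-0.1, 0.3, -1.5]
width: 0.0399
finger_force: 30.0
```

Run:
```python
from h import *
o,a=snap('wrist','w2.png')
for t in('slim_c','dish_c'):
  for r in robot.find_in(t,'wrist'): print(t,r)
go([.568,-.1,.068],np.radians(166),o)
```

```text
slim_c {'extent': [276.6, 269.0, 84.4, 106.6], 'conf': 0.77}
dish_c {'extent': [275.4, 201.9, 85.9, 72.0], 'conf': 0.71}
t 5.2 pos [ 0.5686 -0.0984  0.1617] rpy [179.8979  -0.0998 165.9447] -> d [ 0.0001 -0.0188  0.9372] turn [ 0.0011 -0.0011 -0.0006]
```

View pics/w2.png

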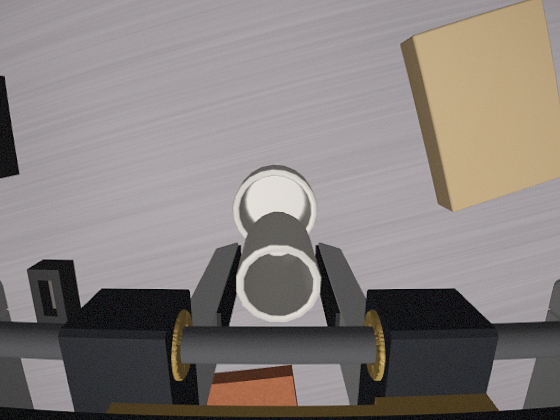

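The held crucible's rim is centred at about (279,284). The dish's rim below is at about (275,207), so they are nearly aligned across the jaw.

Run:
```python
from h import *
o=robot.get_obs()
h=o['tool_pos'][2]+.0137
d=atz('wrist',(275.2,207),.042,o);s=atz('wrist',(279,284),h,o);print(d,s,o['tool_pos'])
M=R.from_euler('xyz',o['ee_rot']); print('tool delta',M.inv().apply(d-s)*10, M.inv().apply(np.array([.568,-.1,.042])-s)*10)
```

```text
[ 0.5643 -0.0987  0.042 ] [ 0.5689 -0.0972  0.1761] [ 0.5685 -0.0972  0.1624]
tool delta [ 0.0403 -0.0267  1.3405] [ 0.0008 -0.0308  1.3405]
```

servo_tool([
  [0.02,-0.03,0,0,0,0,0],
  [0.02,-0.03,0.3,0,0,0,0],
  [0.02,-0.03,0.5,0,0,0,0],
  [0.02,-0.03,0.7,0,0,0,0],
  [0.02,-0.03,0.8,0,0,0,0],
  [0.02,-0.03,0.87,0,0,0,0],
  [0.02,-0.03,0.91,0,0,0,0],
  [0.02,-0.03,0.92,0,0,0,0],
  [0.02,-0.03,0.92,0,0,0,0],
  [0.02,-0.03,0.92,0,0,0,0],
])

```text
time: 6.13
tool_pos: [0.5669, -0.102, 0.0718]
ee_rot: [3.142, 0.002, 2.897]
wrist_force: [0.3, 1.0, -0.9]
width: 0.0399
finger_force: 30.0
```

servo_tool([
  [0,0,0.02,0,0,0,0],
  [0,0,0.025,0,0,0,0],
  [0,0,0.025,0,0,0,0],
  [0,0,0.025,0,0,0,46],
  [0,0,0.025,0,0,0,50],
  [0,0,0.025,0,0,0,60],
  [0,0,0.025,0,0,0,70],
  [0,0,0.025,0,0,0,80],
  [0,0,0.025,0,0,0,80],
])

```text
time: 6.88
tool_pos: [0.566, -0.1017, 0.0679]
ee_rot: [3.142, -0.0, 2.897]
wrist_force: [0.0, 0.2, -0.3]
width: 0.0733
finger_force: 0.0
```

servo_tool([
  [0,0,-0.1,0,0,0,94],
  [0,0,-0.4,0,0,0,94],
  [0,0,-0.8,0,0,0,94],
  [0,0,-1,0,0,0,94],
  [0,0,-1,0,0,0,94],
  [0,0,-1,0,0,0,94],
])

```text
time: 7.38
tool_pos: [0.5671, -0.102, 0.1706]
ee_rot: [-3.142, 0.005, 2.897]
wrist_force: [0.3, 0.1, -0.2]
width: 0.094
finger_force: 0.0
```

Run:
```python
from h import *
o,a=snap('wrist','w3.png')
go([.432,-.346,.15],np.radians(166),o)
```

```text
t 7.4 pos [ 0.5671 -0.102   0.1706] rpy [-179.9974    0.2737  165.9909] -> d [ 0.7216 -2.6943  0.2024] turn [-0.      0.003  -0.0001]
```

View pics/w3.png

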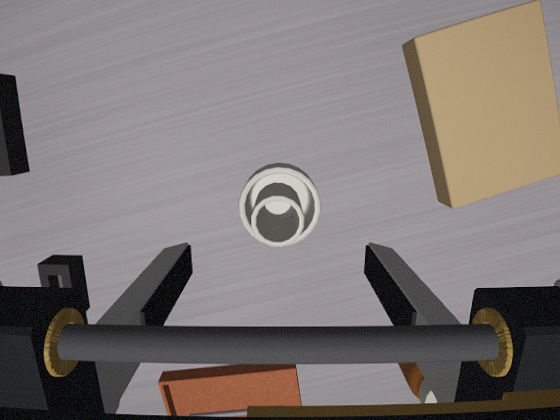

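The slim crucible stands inside the dish: its rim is at about (279,220) and the dish's rim is at (280,204). Next is the large mould.

servo_tool([
  [0.12,-0.42,0,0,0,0,94],
  [0.24,-0.9,0,0,0,0,94],
  [0.24,-0.9,0,0,0,0,94],
])

```text
time: 7.68
tool_pos: [0.5176, -0.1865, 0.1654]
ee_rot: [-3.14, -0.005, 2.894]
wrist_force: [1.3, 0.3, -0.6]
width: 0.0938
finger_force: 0.0
```

servo_tool([
  [0.12,-0.42,0,0,0,0,94],
  [0.24,-0.9,0,0,0,0,94],
  [0.24,-0.9,0,0,0,0,94],
])

```text
time: 7.93
tool_pos: [0.4725, -0.2683, 0.1657]
ee_rot: [-3.14, -0.005, 2.892]
wrist_force: [0.7, -0.1, -0.2]
width: 0.0945
finger_force: 0.0
```

servo_tool([
  [0.12,-0.42,0,0,0,0,94],
  [0.24,-0.9,0.1,0,0,0,94],
  [0.24,-0.9,0.2,0,0,0,94],
  [0.24,-0.9,0.2,0,0,0,94],
  [0.24,-0.9,0.2,0,0,0,94],
  [0.24,-0.9,0.2,0,0,0,94],
])

```text
time: 8.43
tool_pos: [0.4314, -0.3447, 0.1472]
ee_rot: [3.14, -0.001, 2.898]
wrist_force: [0.9, 0.3, -0.1]
width: 0.0944
finger_force: 0.0
```

Run:
```python
from h import *
o,a=snap('wrist','w4.png')
for r in robot.find_in('mould_l_c','wrist'): print(r)
go([.432,-.346,.02],np.radians(166),o)
```

```text
{'extent': [271.9, 208.3, 72.1, 110.6], 'conf': 0.93}
t 8.4 pos [ 0.4314 -0.3447  0.1472] rpy [179.8823  -0.0629 166.058 ] -> d [-0.0101 -0.0142  1.2719] turn [ 0.0013 -0.0007  0.0006]
```

View pics/w4.png

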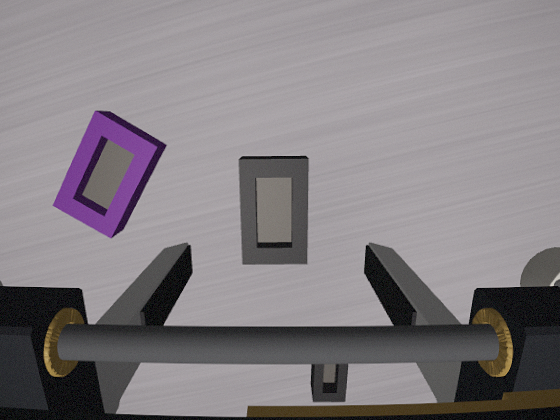

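The large mould's upper face runs from about (239,158) to (308,264), centred at (273.5,211) and aligned with the jaws. The purple block is well clear at (110,175).

Run:
```python
from h import *
o=robot.get_obs()
c=[atz('wrist',p,.026,o) for p in((239,159),(308,157.5),(308,264),(242,264))];p=np.mean(c,0)
print(p,np.linalg.norm(c[0]-c[1]),np.linalg.norm(c[1]-c[2]),'tri',tri([ray('wrist',(274,211),o),ray('top',(385.5,254.5)),ray('scene',(182,205.5))]))
l=(c[0]+c[1]-c[2]-c[3]);print(np.degrees(np.arctan2(l[1],l[0]))%180)
go([p[0],p[1],.022],np.radians(166),o)
```

```text
[ 0.4332 -0.3486  0.026 ] 0.055304080101431716 0.09155370776388415 tri [ 0.4327 -0.3482  0.0128]
166.75901267432923
t 8.5 pos [ 0.432  -0.3449  0.1483] rpy [179.9722   0.0341 166.1228] -> d [-0.0199 -0.0335  1.2627] turn [0.0003 0.0004 0.0014]
```

servo_tool([
  [-0.02,-0.03,0.3,0,0,0,94],
  [-0.02,-0.03,0.7,0,0,0,94],
  [-0.02,-0.03,0.9,0,0,0,94],
  [-0.02,-0.03,0.9,0,0,0,94],
])

```text
time: 8.87
tool_pos: [0.4301, -0.3456, 0.0526]
ee_rot: [3.136, -0.009, 2.899]
wrist_force: [0.1, 1.0, -0.7]
width: 0.094
finger_force: 0.0
```

servo_tool([
  [0,0,0.2,0,0,0,94],
  [0,0,0.36,0,0,0,94],
  [0,0,0.36,0,0,0,94],
  [0,0,0.36,0,0,0,40],
  [0,0,0.36,0,0,0,40],
  [0,0,0.36,0,0,0,40],
  [0,0,0.36,0,0,0,40],
  [0,0,0.36,0,0,0,40],
  [0,0,0.36,0,0,0,40],
  [0,0,0.36,0,0,0,40],
  [0,0,0.36,0,0,0,40],
])

```text
time: 9.78
tool_pos: [0.4325, -0.3495, 0.0226]
ee_rot: [3.141, 0.001, 2.897]
wrist_force: [-0.4, 1.7, 5.1]
width: 0.0559
finger_force: 30.0
```

servo_tool([
  [0,0,-0.1,0,0,0,40],
  [0,0,-0.4,0,0,0,40],
  [0,0,-0.8,0,0,0,40],
  [0,0,-1,0,0,0,40],
  [0,0,-1,0,0,0,40],
  [0,0,-1,0,0,0,40],
])

```text
time: 10.28
tool_pos: [0.4323, -0.3502, 0.1228]
ee_rot: [-3.14, 0.002, 2.897]
wrist_force: [0.5, 0.0, -3.4]
width: 0.0555
finger_force: 30.0
```

Run:
```python
from h import *
go([.53,.096,.17],np.radians(166))
```

```text
t 10.3 pos [ 0.4323 -0.3502  0.1228] rpy [-179.9181    0.1053  165.9812] -> d [ 0.1322  4.5653 -0.4789] turn [-0.0009  0.0012 -0.0002]
```

servo_tool([
  [0.01,0.2,-0.4,0,0,0,40],
  [0.03,0.6,-0.5,0,0,0,40],
  [0.03,0.91,-0.5,0,0,0,40],
  [0.03,0.91,-0.5,0,0,0,40],
])

```text
time: 10.62
tool_pos: [0.4515, -0.2553, 0.1702]
ee_rot: [3.137, -0.003, 2.902]
wrist_force: [-0.6, 0.0, -3.4]
width: 0.0561
finger_force: 30.0
```

servo_tool([
  [0.01,0.42,0,0,0,0,40],
  [0.03,0.91,0,0,0,0,40],
  [0.03,0.91,0,0,0,0,40],
])

```text
time: 10.87
tool_pos: [0.4693, -0.1662, 0.1684]
ee_rot: [3.136, -0.007, 2.901]
wrist_force: [-0.5, -1.0, -2.5]
width: 0.0557
finger_force: 30.0
```

servo_tool([
  [0.01,0.42,0,0,0,0,40],
  [0.03,0.91,0,0,0,0,40],
  [0.03,0.91,0,0,0,0,40],
])

```text
time: 11.12
tool_pos: [0.4885, -0.0774, 0.1687]
ee_rot: [3.138, -0.006, 2.902]
wrist_force: [-0.1, -0.7, -2.5]
width: 0.056
finger_force: 30.0
```

servo_tool([
  [0.01,0.42,0,0,0,0,40],
  [0.03,0.91,0,0,0,0,40],
  [0.03,0.91,0,0,0,0,40],
])

```text
time: 11.37
tool_pos: [0.5078, 0.0112, 0.169]
ee_rot: [3.139, -0.006, 2.902]
wrist_force: [-0.4, -0.8, -2.3]
width: 0.0559
finger_force: 30.0
```

servo_tool([
  [0.01,0.42,0,0,0,0,40],
  [0.02,0.91,0,0,0,0,40],
  [0.02,0.91,0,0,0,0,40],
  [0.02,0.91,0,0,0,0,40],
  [0.02,0.91,0,0,0,0,40],
])

```text
time: 11.78
tool_pos: [0.5277, 0.0943, 0.1698]
ee_rot: [-3.139, -0.004, 2.898]
wrist_force: [-1.2, -0.5, -2.3]
width: 0.0556
finger_force: 30.0
```

Run:
```python
from h import *
o,a=snap('wrist','w5.png')
for r in robot.find_in('brick_top','wrist'): print(r)
go([.53,.096,.054],np.radians(166),o)
```

```text
{'extent': [277.6, 179.3, 163.3, 141.3], 'conf': 0.95}
t 11.8 pos [0.5277 0.0943 0.1698] rpy [-179.8458   -0.2043  166.0408] -> d [-0.022   0.0249  1.1575] turn [-0.0017 -0.0023  0.0005]
```

View pics/w5.png

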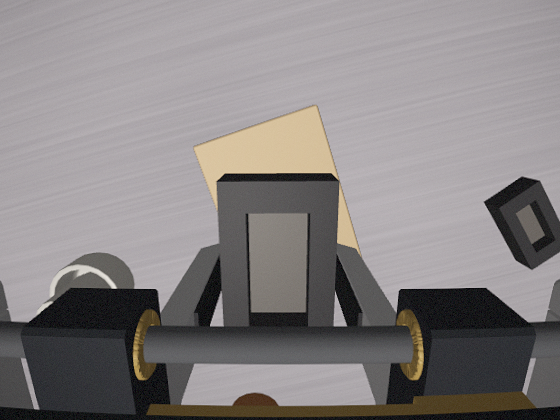

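The mould is held level over the brick. The brick's near corners are at (194,147) and (318,105), which I use to check its centre.

Run:
```python
from h import *
o=robot.get_obs()
a,b=[atz('wrist',p,.032,o)[:2] for p in((194,147),(318,105))]
u=(b-a);n=np.linalg.norm(u);u/=n;w=np.array([u[1],-u[0]]);w*=np.sign(w[0])
c=(a+b)/2+w*.075;print(n,c,np.degrees(np.arctan2(w[1],w[0])),tri([ray('wrist',(194,147),o),ray('top',(100+0,0))])[:0])
go([c[0],c[1],.054],np.radians(166),o)
```

```text
0.10925495024690896 [0.5315 0.0966] 4.049477626507029 []
t 11.9 pos [0.5281 0.0935 0.1707] rpy [-179.9043   -0.1141  165.903 ] -> d [-0.0277  0.0405  1.1673] turn [-0.0011 -0.0013 -0.0011]
```

servo_tool([
  [-0.025,0.033,0.2,0,0,0,40],
  [-0.025,0.033,0.5,0,0,0,40],
  [-0.025,0.033,0.8,0,0,0,40],
  [-0.025,0.033,0.95,0,0,0,40],
  [-0.025,0.033,1,0,0,0,40],
  [-0.025,0.033,1,0,0,0,40],
])

```text
time: 12.38
tool_pos: [0.5305, 0.0961, 0.0701]
ee_rot: [-3.14, -0.004, 2.895]
wrist_force: [0.3, 1.5, -2.2]
width: 0.0556
finger_force: 30.0
```

servo_tool([
  [0,0,0.08,0,0,0,40],
  [0,0,0.13,0,0,0,40],
  [0,0,0.145,0,0,0,40],
  [0,0,0.15,0,0,0,40],
  [0,0,0.15,0,0,0,40],
])

```text
time: 12.8
tool_pos: [0.5322, 0.0978, 0.0575]
ee_rot: [3.141, 0.001, 2.897]
wrist_force: [0.2, 0.1, -1.8]
width: 0.0556
finger_force: 30.0
```

servo_tool([
  [0,0,0.01,0,0,0,40],
  [0,0,0.02,0,0,0,40],
  [0,0,0.025,0,0,0,40],
  [0,0,0.025,0,0,0,40],
])

```text
time: 13.13
tool_pos: [0.532, 0.0979, 0.0546]
ee_rot: [3.141, 0.0, 2.897]
wrist_force: [-0.3, 0.6, -2.4]
width: 0.0554
finger_force: 30.0
```

servo_tool([
  [0,0,0,0,0,0,58],
  [0,0,0,0,0,0,65],
  [0,0,0,0,0,0,80],
  [0,0,0,0,0,0,80],
  [0,0,-0.2,0,0,0,94],
  [0,0,-0.6,0,0,0,94],
  [0,0,-1,0,0,0,94],
  [0,0,-1,0,0,0,94],
  [0,0,-1,0,0,0,94],
])

```text
time: 13.88
tool_pos: [0.534, 0.0979, 0.1584]
ee_rot: [3.139, 0.008, 2.897]
wrist_force: [-0.5, -0.5, 0.2]
width: 0.094
finger_force: 0.0
```

```bash
cat >> h.py <<'E'
def face(o,im,z,roi,thr=90):
    "pose of a dark block's upper-face outline from the wrist view (roi x0,y0,x1,y1)"
    x0,y0,x1,y1=roi;g=cv2.cvtColor(im,cv2.COLOR_RGB2GRAY)
    m=np.zeros(g.shape,np.uint8);m[y0:y1,x0:x1]=(g[y0:y1,x0:x1]<thr)
    c=max(cv2.findContours(m,cv2.RETR_EXTERNAL,cv2.CHAIN_APPROX_NONE)[0],key=cv2.contourArea)
    P=np.array([atz('wrist',p,z,o)[:2] for p in cv2.boxPoints(cv2.minAreaRect(c))])
    e=[P[1]-P[0],P[2]-P[1]];l=max(e,key=np.linalg.norm)
    print('face',P.mean(0),[round(float(np.linalg.norm(v)),4) for v in e],'yaw',np.degrees(np.arctan2(l[1],l[0]))%180)
E
python3 - <<'E'
from h import *
o,a=snap('wrist','w6.png')
face(o,a,.058,(200,100,360,300))
go([.605,.322,.15],np.radians(201.5),o)
E
```

```text
face [0.5292 0.098 ] [0.0537, 0.0912] yaw 167.4326980577321
t 13.9 pos [0.534  0.0979 0.1584] rpy [179.8491   0.4369 165.9908] -> d [-0.1454  2.3454  0.0913] turn [ 0.0001  0.0052 -0.3945]
```

View pics/w6.png

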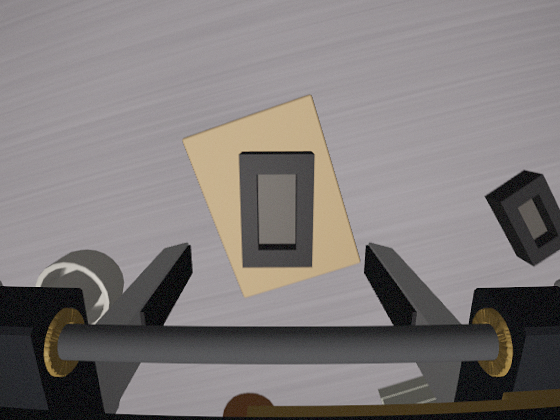

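The large mould lies in the middle of the brick, upper face (240–314, 152–267), cavity up. The medium one is at right, about (527,218).

servo_tool([
  [-0.03,0.42,0,0,0,0,94],
  [-0.05,0.78,0,0,0,0,94],
  [-0.05,0.78,0,0,0,0,94],
])

```text
time: 14.18
tool_pos: [0.5551, 0.1768, 0.1515]
ee_rot: [3.14, -0.004, 2.901]
wrist_force: [-0.1, -0.6, 0.1]
width: 0.094
finger_force: 0.0
```

servo_tool([
  [-0.03,0.42,0,0,0,0,94],
  [-0.05,0.78,0,0,0,0,94],
  [-0.05,0.78,0,0,0,0,94],
])

```text
time: 14.43
tool_pos: [0.5786, 0.2513, 0.1508]
ee_rot: [3.141, -0.005, 2.902]
wrist_force: [0.4, -0.2, -1.1]
width: 0.094
finger_force: 0.0
```

servo_tool([
  [-0.03,0.42,0.1,0,0,-0.07,94],
  [-0.05,0.78,0.1,0,0,-0.14,94],
  [-0.05,0.78,0.1,0,0,-0.21,94],
  [-0.05,0.78,0.1,0,0,-0.28,94],
  [-0.05,0.78,0.1,0,0,-0.35,94],
  [-0.05,0.78,0.1,0,0,-0.395,94],
  [-0.05,0.78,0.1,0,0,-0.395,94],
  [-0.05,0.78,0.1,0,0,-0.395,94],
  [-0.05,0.78,0.1,0,0,-0.395,94],
])

```text
time: 15.18
tool_pos: [0.6026, 0.3204, 0.1434]
ee_rot: [-3.141, -0.002, -2.768]
wrist_force: [-0.5, 0.8, -0.7]
width: 0.0939
finger_force: 0.0
```

Run:
```python
from h import *
o,a=snap('wrist','w7.png')
for r in robot.find_in('mould_m_c','wrist'): print(r)
face(o,a,.026,(195,100,360,300))
go([.605,.322,.022],np.radians(201.5),o)
```

```text
{'extent': [279.2, 214.4, 59.1, 94.5], 'conf': 0.78}
face [0.6031 0.323 ] [0.0428, 0.0779] yaw 22.61783190832102
t 15.2 pos [0.6026 0.3204 0.1434] rpy [-179.99     -0.1133 -158.5771] -> d [-0.0303  0.0066  1.2139] turn [-0.0001 -0.0013 -0.0009]
```

View pics/w7.png

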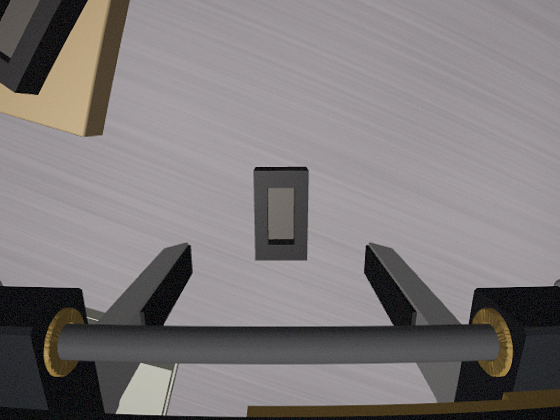

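The medium mould's upper face (254–308, 170–260), centred near (281,215), is aligned with the jaws. The white trays are well clear at lower left.

Run:
```python
from h import *
o=robot.get_obs()
c=[atz('wrist',p,.026,o) for p in((253.5,170),(308,169.5),(308,260),(255,260))];p=np.mean(c,0);l=(c[0]+c[1]-c[2]-c[3])
print(p,np.linalg.norm(c[0]-c[1]),np.linalg.norm(c[1]-c[2]),np.degrees(np.arctan2(l[1],l[0]))%180)
go([p[0],p[1],.022],np.radians(201.5),o)
```

```text
[0.6051 0.3241 0.026 ] 0.04334789683242262 0.07699723844902734 22.050080728904874
t 15.3 pos [0.6029 0.3207 0.1441] rpy [-179.9948   -0.044  -158.5306] -> d [-0.034   0.0238  1.2207] turn [-0.0001 -0.0005 -0.0003]
```

servo_tool([
  [-0.03,0.022,0.3,0,0,0,94],
  [-0.03,0.022,0.7,0,0,0,94],
  [-0.03,0.022,0.9,0,0,0,94],
  [-0.03,0.022,0.9,0,0,0,94],
])

```text
time: 15.62
tool_pos: [0.6009, 0.3224, 0.047]
ee_rot: [-3.141, -0.013, -2.766]
wrist_force: [-0.1, 1.0, -0.0]
width: 0.0941
finger_force: 0.0
```

servo_tool([
  [0,0,0.2,0,0,0,94],
  [0,0,0.32,0,0,0,94],
  [0,0,0.32,0,0,0,94],
  [0,0,0.32,0,0,0,30],
  [0,0,0.32,0,0,0,30],
  [0,0,0.32,0,0,0,30],
  [0,0,0.32,0,0,0,30],
  [0,0,0.32,0,0,0,30],
  [0,0,0.32,0,0,0,30],
  [0,0,0.32,0,0,0,30],
  [0,0,0.32,0,0,0,30],
  [0,0,0.32,0,0,0,30],
])

```text
time: 16.62
tool_pos: [0.6051, 0.3243, 0.0226]
ee_rot: [-3.142, 0.0, -2.766]
wrist_force: [0.2, -0.5, 0.8]
width: 0.0436
finger_force: 30.0
```

servo_tool([
  [0,0,0,0,0,0,30],
  [0,0,-0.2,0,0,0,30],
  [0,0,-0.5,0,0,0,30],
  [0,0,-0.9,0,0,0,30],
  [0,0,-1,0,0,0,30],
  [0,0,-1,0,0,0,30],
])

```text
time: 17.12
tool_pos: [0.6075, 0.3255, 0.1279]
ee_rot: [3.141, 0.01, -2.766]
wrist_force: [-0.3, -0.7, -0.3]
width: 0.0438
finger_force: 30.0
```

Run:
```python
from h import *
go([.532,.098,.15],np.radians(166))
```

```text
t 17.1 pos [0.6075 0.3255 0.1279] rpy [ 179.9734    0.5728 -158.4554] -> d [ 1.5357 -1.8384 -0.2374] turn [0.0023 0.0061 0.3949]
```

servo_tool([
  [0.25,-0.3,-0.2,0,0,0,30],
  [0.55,-0.66,-0.24,0,0,0,30],
  [0.77,-0.92,-0.24,0,0,0,30],
  [0.77,-0.92,-0.24,0,0,0,30],
])

```text
time: 17.45
tool_pos: [0.5635, 0.204, 0.1428]
ee_rot: [-3.139, -0.009, -2.771]
wrist_force: [-0.3, 0.1, -2.3]
width: 0.0436
finger_force: 30.0
```

servo_tool([
  [0.25,-0.3,0,0,0,0.07,30],
  [0.55,-0.66,0,0,0,0.14,30],
  [0.77,-0.92,0,0,0,0.21,30],
  [0.77,-0.92,0,0,0,0.28,30],
  [0.77,-0.92,0,0,0,0.35,30],
  [0.77,-0.92,0,0,0,0.395,30],
  [0.77,-0.92,0,0,0,0.395,30],
  [0.77,-0.92,0,0,0,0.395,30],
  [0.77,-0.92,0,0,0,0.395,30],
])

```text
time: 18.2
tool_pos: [0.5288, 0.0969, 0.1449]
ee_rot: [-3.141, -0.002, 2.899]
wrist_force: [-0.0, 0.5, -0.3]
width: 0.0438
finger_force: 30.0
```

Run:
```python
from h import *
o,a=snap('wrist','w8.png')
go([.532,.098,.0806],2.897,o)
```

```text
t 18.2 pos [0.5288 0.0969 0.1449] rpy [-179.9648   -0.1371  166.0974] -> d [-0.0301  0.0191  0.6433] turn [-0.0004 -0.0015  0.0012]
```

View pics/w8.png

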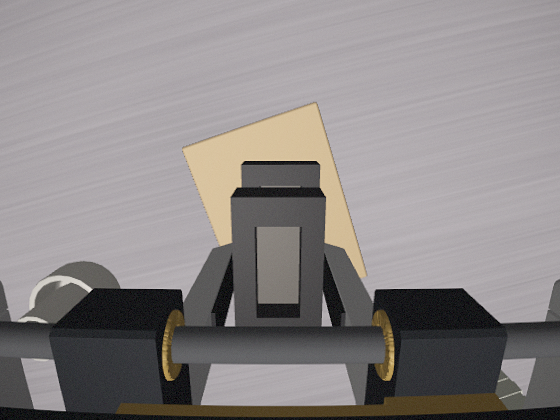

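The medium mould is held squarely above the large one: centre columns are about 278 and 280. Lowering now.

servo_tool([
  [-0.025,0.015,0.1,0,0,0,30],
  [-0.025,0.015,0.35,0,0,0,30],
  [-0.025,0.015,0.55,0,0,0,30],
  [-0.025,0.015,0.6,0,0,0,30],
  [-0.025,0.015,0.61,0,0,0,30],
  [-0.025,0.015,0.61,0,0,0,30],
])

```text
time: 18.75
tool_pos: [0.5322, 0.0976, 0.0853]
ee_rot: [-3.142, -0.0, 2.897]
wrist_force: [1.0, 0.1, -2.0]
width: 0.0439
finger_force: 30.0
```

servo_tool([
  [0,0,0.01,0,0,0,30],
  [0,0,0.02,0,0,0,30],
  [0,0,0.03,0,0,0,30],
  [0,0,0.03,0,0,0,30],
  [0,0,0.03,0,0,0,30],
])

```text
time: 19.17
tool_pos: [0.5324, 0.0975, 0.083]
ee_rot: [3.141, 0.001, 2.897]
wrist_force: [1.2, 0.4, -1.5]
width: 0.0437
finger_force: 30.0
```

servo_tool([
  [0,0,0.01,0,0,0,30],
  [0,0,0.02,0,0,0,30],
  [0,0,0.024,0,0,0,30],
  [0,0,0.024,0,0,0,30],
])

```text
time: 19.5
tool_pos: [0.5324, 0.0975, 0.0805]
ee_rot: [3.141, 0.001, 2.897]
wrist_force: [-0.7, -0.3, 0.8]
width: 0.0435
finger_force: 30.0
```

servo_tool([
  [0,0,0,0,0,0,46],
  [0,0,0,0,0,0,52],
  [0,0,0,0,0,0,65],
  [0,0,0,0,0,0,65],
  [0,0,-0.2,0,0,0,94],
  [0,0,-0.6,0,0,0,94],
  [0,0,-0.9,0,0,0,94],
  [0,0,-0.9,0,0,0,94],
  [0,0,-0.9,0,0,0,94],
])

```text
time: 20.25
tool_pos: [0.5336, 0.0976, 0.1728]
ee_rot: [3.14, 0.005, 2.897]
wrist_force: [-1.2, -0.3, -0.3]
width: 0.0931
finger_force: 0.0
```

Run:
```python
from h import *
o,a=snap('wrist','w9.png')
go([.6,-.333,.17],np.radians(166),o)
```

```text
t 20.2 pos [0.5336 0.0976 0.1728] rpy [179.8913   0.3107 165.9926] -> d [-1.6859 -4.0176  0.0298] turn [ 0.0012  0.0035 -0.0001]
```

View pics/w9.png

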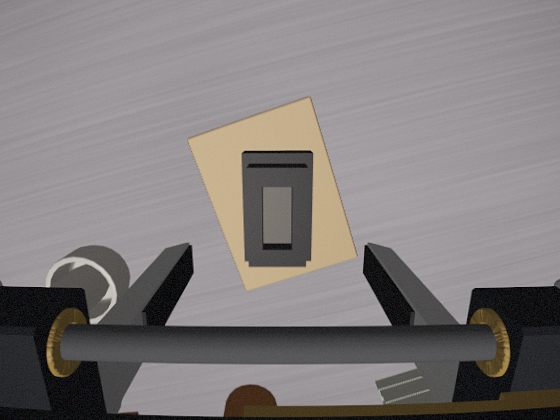

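The medium mould sits centred on the large one, aligned. Next is the smallest.

servo_tool([
  [-0.17,-0.4,0,0,0,0,94],
  [-0.34,-0.8,0,0,0,0,94],
  [-0.34,-0.8,0,0,0,0,94],
])

```text
time: 20.55
tool_pos: [0.5452, 0.0064, 0.1674]
ee_rot: [-3.137, -0.003, 2.892]
wrist_force: [-0.7, -0.1, -1.1]
width: 0.0942
finger_force: 0.0
```

servo_tool([
  [-0.17,-0.4,0,0,0,0,94],
  [-0.34,-0.8,0,0,0,0,94],
  [-0.34,-0.8,0,0,0,0,94],
])

```text
time: 20.8
tool_pos: [0.5587, -0.0798, 0.1673]
ee_rot: [-3.138, -0.003, 2.891]
wrist_force: [1.3, 0.3, -0.0]
width: 0.0942
finger_force: 0.0
```

servo_tool([
  [-0.17,-0.4,0,0,0,0,94],
  [-0.34,-0.8,0,0,0,0,94],
  [-0.34,-0.8,0,0,0,0,94],
])

```text
time: 21.05
tool_pos: [0.5723, -0.1655, 0.1673]
ee_rot: [-3.139, -0.003, 2.891]
wrist_force: [-0.5, 1.5, 0.0]
width: 0.0941
finger_force: 0.0
```

servo_tool([
  [-0.17,-0.4,0,0,0,0,94],
  [-0.34,-0.8,0,0,0,0,94],
  [-0.34,-0.8,0,0,0,0,94],
])

```text
time: 21.3
tool_pos: [0.5857, -0.2511, 0.1669]
ee_rot: [-3.139, -0.003, 2.891]
wrist_force: [-0.3, 1.3, -0.7]
width: 0.0941
finger_force: 0.0
```

servo_tool([
  [-0.17,-0.4,0.1,0,0,0,94],
  [-0.32,-0.8,0.25,0,0,0,94],
  [-0.32,-0.8,0.25,0,0,0,94],
  [-0.32,-0.8,0.25,0,0,0,94],
  [-0.32,-0.8,0.25,0,0,0,94],
  [-0.32,-0.8,0.25,0,0,0,94],
])

```text
time: 21.8
tool_pos: [0.5985, -0.3294, 0.1451]
ee_rot: [3.14, -0.0, 2.898]
wrist_force: [0.2, 0.8, 0.4]
width: 0.0942
finger_force: 0.0
```

Run:
```python
from h import *
o,a=snap('wrist','w10.png')
for r in robot.find_in('mould_s_c','wrist'): print(r)
face(o,a,.026,(195,100,360,300))
go([.6,-.333,.022],np.radians(166),o)
```

```text
{'extent': [271.4, 214.0, 36.0, 74.2], 'conf': 0.79}
{'extent': [540.8, 109.8, 32.6, 54.4], 'conf': 0.4}
face [ 0.5991 -0.3347] [0.0305, 0.063] yaw 166.5812689285149
t 21.8 pos [ 0.5985 -0.3294  0.1451] rpy [179.9324  -0.0242 166.0657] -> d [-0.0235 -0.0332  1.2309] turn [ 0.0008 -0.0003  0.0007]
```

View pics/w10.png

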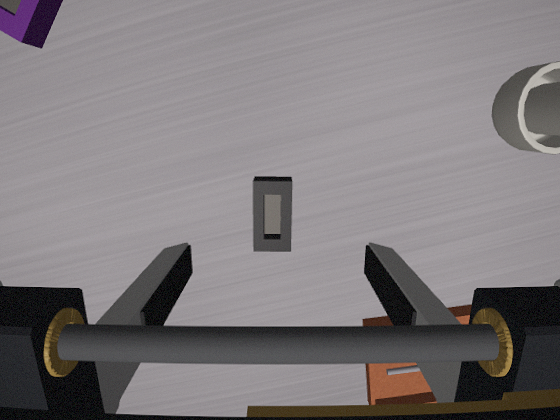

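The small mould's upper face (254–292, 181–251) is aligned with the jaws. The brown tray is clear at lower right.

servo_tool([
  [-0.03,-0.045,0.3,0,0,0,94],
  [-0.03,-0.045,0.7,0,0,0,94],
  [-0.03,-0.045,0.9,0,0,0,94],
  [-0.03,-0.045,0.9,0,0,0,94],
])

```text
time: 22.23
tool_pos: [0.5971, -0.3327, 0.0488]
ee_rot: [3.137, -0.011, 2.899]
wrist_force: [-1.1, -0.6, -1.3]
width: 0.0942
finger_force: 0.0
```

servo_tool([
  [0,0,0.2,0,0,0,94],
  [0,0,0.33,0,0,0,94],
  [0,0,0.33,0,0,0,60],
  [0,0,0.33,0,0,0,20],
  [0,0,0.33,0,0,0,20],
  [0,0,0.33,0,0,0,20],
  [0,0,0.33,0,0,0,20],
  [0,0,0.33,0,0,0,20],
  [0,0,0.33,0,0,0,20],
  [0,0,0.33,0,0,0,20],
  [0,0,0.33,0,0,0,20],
  [0,0,0.33,0,0,0,20],
])

```text
time: 23.23
tool_pos: [0.6001, -0.3363, 0.0221]
ee_rot: [3.141, -0.0, 2.897]
wrist_force: [0.1, -0.3, 1.1]
width: 0.0316
finger_force: 30.0
```

servo_tool([
  [0,0,0,0,0,0,20],
  [0,0,0,0,0,0,20],
  [0,0,-0.2,0,0,0,20],
  [0,0,-0.5,0,0,0,20],
  [0,0,-0.9,0,0,0,20],
  [0,0,-1,0,0,0,20],
  [0,0,-1,0,0,0,20],
])

```text
time: 23.82
tool_pos: [0.6025, -0.338, 0.1279]
ee_rot: [-3.138, 0.01, 2.897]
wrist_force: [-0.0, -0.9, 0.3]
width: 0.0318
finger_force: 30.0
```

servo_tool([
  [0,0,-0.3,0,0,0,20],
  [0,0,-0.6,0,0,0,20],
  [0,0,-0.6,0,0,0,20],
  [0,0,-0.6,0,0,0,20],
])

```text
time: 24.15
tool_pos: [0.6006, -0.3367, 0.1824]
ee_rot: [-3.141, 0.002, 2.897]
wrist_force: [-0.6, 0.2, -1.6]
width: 0.0315
finger_force: 30.0
```

Run:
```python
from h import *
go([.532,.098,.17],np.radians(166))
```

```text
t 24.1 pos [ 0.6006 -0.3367  0.1824] rpy [-179.9637    0.1025  165.9891] -> d [1.7179 4.0517 0.1179] turn [-0.0004  0.0011 -0.0001]
```

servo_tool([
  [0.12,0.3,0,0,0,0,20],
  [0.34,0.81,0,0,0,0,20],
  [0.34,0.81,0,0,0,0,20],
])

```text
time: 24.4
tool_pos: [0.5848, -0.2446, 0.1777]
ee_rot: [3.137, -0.008, 2.9]
wrist_force: [-0.1, 0.3, -0.3]
width: 0.0323
finger_force: 30.0
```

servo_tool([
  [0.17,0.4,0,0,0,0,20],
  [0.34,0.81,0,0,0,0,20],
  [0.34,0.81,0,0,0,0,20],
])

```text
time: 24.65
tool_pos: [0.5714, -0.1563, 0.1791]
ee_rot: [3.137, -0.006, 2.903]
wrist_force: [-0.2, -1.6, -0.6]
width: 0.032
finger_force: 30.0
```

servo_tool([
  [0.17,0.4,0,0,0,0,20],
  [0.34,0.81,0,0,0,0,20],
  [0.34,0.81,0,0,0,0,20],
])

```text
time: 24.9
tool_pos: [0.5581, -0.0702, 0.1796]
ee_rot: [3.138, -0.005, 2.903]
wrist_force: [0.1, -0.2, -0.3]
width: 0.0318
finger_force: 30.0
```

servo_tool([
  [0.17,0.4,0,0,0,0,20],
  [0.34,0.81,0,0,0,0,20],
  [0.34,0.81,0,0,0,0,20],
])

```text
time: 25.15
tool_pos: [0.5448, 0.0161, 0.1798]
ee_rot: [3.139, -0.005, 2.903]
wrist_force: [-0.6, 0.9, -1.1]
width: 0.0316
finger_force: 30.0
```

servo_tool([
  [0.17,0.4,0,0,0,0,20],
  [0.34,0.81,0,0,0,0,20],
  [0.34,0.81,0,0,0,0,20],
  [0.34,0.81,0,0,0,0,20],
  [0.34,0.81,0,0,0,0,20],
  [0.34,0.81,0,0,0,0,20],
])

```text
time: 25.65
tool_pos: [0.5333, 0.0962, 0.181]
ee_rot: [-3.14, -0.001, 2.896]
wrist_force: [-0.1, 0.5, -0.6]
width: 0.032
finger_force: 30.0
```

Run:
```python
from h import *
o,a=snap('wrist','w11.png')
go([.532,.098,.1065],2.897,o)
```

```text
t 25.6 pos [0.5333 0.0962 0.181 ] rpy [-179.9241   -0.0675  165.9167] -> d [0.0161 0.0149 0.7453] turn [-0.0008 -0.0008 -0.0008]
```

View pics/w11.png

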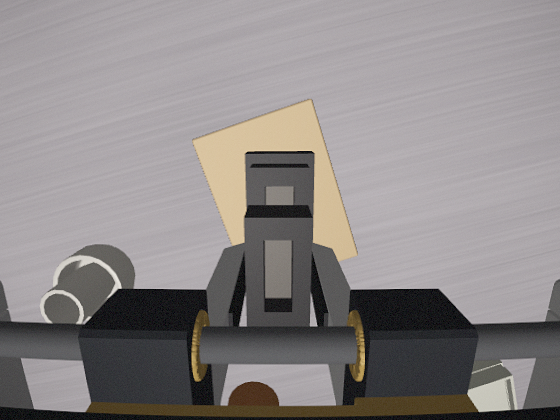

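The small mould (column 278) is lined up above the medium one (column 280). Lowering.

servo_tool([
  [0.01,0.015,0.1,0,0,0,20],
  [0.01,0.015,0.35,0,0,0,20],
  [0.01,0.015,0.6,0,0,0,20],
  [0.01,0.015,0.69,0,0,0,20],
  [0.01,0.015,0.71,0,0,0,20],
  [0.01,0.015,0.71,0,0,0,20],
  [0.01,0.015,0.71,0,0,0,20],
])

```text
time: 26.28
tool_pos: [0.5335, 0.0991, 0.1122]
ee_rot: [3.141, 0.002, 2.896]
wrist_force: [0.1, -0.2, -0.5]
width: 0.0319
finger_force: 30.0
```

servo_tool([
  [0,0,0.01,0,0,0,20],
  [0,0,0.02,0,0,0,20],
  [0,0,0.02,0,0,0,20],
  [0,0,0.02,0,0,0,20],
])

```text
time: 26.62
tool_pos: [0.5329, 0.0995, 0.1097]
ee_rot: [3.141, 0.001, 2.897]
wrist_force: [-0.9, -0.8, -0.4]
width: 0.0322
finger_force: 30.0
```

servo_tool([
  [0,-0.01,0.01,0,0,0,20],
  [0,-0.01,0.02,0,0,0,20],
  [0,-0.01,0.032,0,0,0,20],
  [0,-0.01,0.032,0,0,0,20],
  [0,-0.01,0.032,0,0,0,20],
])

```text
time: 27.03
tool_pos: [0.5325, 0.0984, 0.1059]
ee_rot: [3.141, 0.0, 2.897]
wrist_force: [0.0, -0.1, 0.5]
width: 0.0322
finger_force: 30.0
```

servo_tool([
  [0,0,0,0,0,0,34],
  [0,0,0,0,0,0,40],
  [0,0,0,0,0,0,55],
  [0,0,0,0,0,0,55],
  [0,0,-0.2,0,0,0,94],
  [0,0,-0.6,0,0,0,94],
  [0,0,-0.9,0,0,0,94],
  [0,0,-0.9,0,0,0,94],
  [0,0,-0.9,0,0,0,94],
])

```text
time: 27.78
tool_pos: [0.5338, 0.0986, 0.1987]
ee_rot: [3.14, 0.005, 2.897]
wrist_force: [-0.7, -0.4, -1.3]
width: 0.0833
finger_force: 0.0
```

Run:
```python
from h import *
o,a=snap('wrist','w12.png');_,t=snap('top');_,s=snap('scene')
f=lambda i,y0,y1,x0,x1:cv2.resize(i[y0:y1,x0:x1],(400,300),interpolation=cv2.INTER_CUBIC)
g=np.vstack([np.hstack([cv2.resize(a,(400,300)),f(s,150,285,240,420)]),np.hstack([f(t,120,300,200,440),f(s,160,280,100,260)])])
cv2.imwrite('pics/final.png',g[:,:,::-1]);print(o['tool_pos'],o['width'])
```

```text
[0.5338 0.0986 0.1987] 0.08332551740520941
```

View pics/final.png

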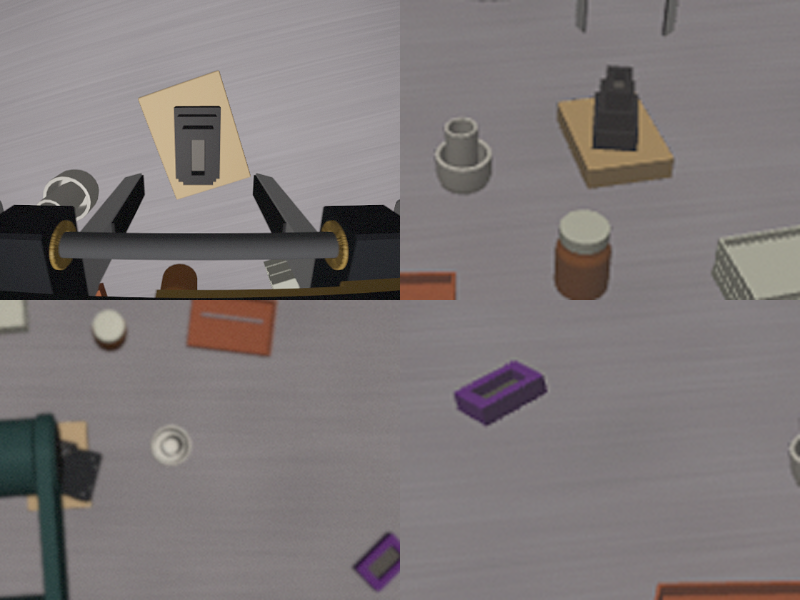

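The stack stands squarely on the brick. The slim crucible is upright and centred in the dish, and the jar and the purple block haven't moved. The gripper is clear, so I'm handing in.

```bash
python3 -c "
from h import *
print(robot.close_job())"
```

```text
the job is handed in; nothing more can be done
None
```

I handed the job in at about 28 s of the 107 s: the final pictures show the three moulds stacked by size in the middle of the firebrick, the slim crucible upright in the dish, and the jar and purple look-alike unmoved; `close_job()` returned no verdict.

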